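# Free the cured flow cell from the cam clamp

### The job

The glued flow cell in the bench clamp has cured. Flip the clamp's cam lever fully over to its other side to free the sliding jaw, slide the jaw all the way back and leave the clamp open, then lift the cell out and set it down upright on the middle of the rubber pad and let go. Then take it again the other way (only held by its broad faces will it go in) and gently stand it upright, port stubs up, on the floor of the aluminium rack between the two end plates, without disturbing the bottle, jar and beaker.

Things in the scene. Friction and masses are not known exactly. Their poses are not given: they have to be found in the camera images.
- vise: Steel bench clamp fixed to the bench, x -50 to +140 mm, 96 mm wide (y). Origin: on the bench under the cell's seat. Deck top 24 mm up, the cell sits on it at x = 0. Fixed jaw on the -x side of the seat, 70 mm wide, top 76 mm up; sliding jaw on the +x side. Ridges 5 mm high stand on the deck 31.5 to 37.5 mm either side of the seat in y.
- jaw (a joint): Sliding jaw: 0 closed on the cell, 0.045 m fully back, along the clamp's +x (about 3 N). 70 mm wide, top 79 mm above the bench; closed, it spans x = 20 to 44 mm and its lip reaches 10 mm over the cell's top, so the cell cannot be lifted until it is back. A tooth on the lever locks it until the lever is over.
- jaw_knob (a point): Upright steel knob on top of the sliding jaw, 16 mm diameter, from 79 to 109 mm above the bench; this point is on its axis 99 mm up (34 mm from the clamp's origin along x when closed).
- lever (a joint): Cam lever on the back of the sliding jaw, turning about the clamp's x axis: 0 locked (handle leaning 55 degrees from upright to the clamp's +y side), 0.96 upright, 1.92 rad free (leaning 55 degrees to the -y side). It stays where it is left; about 2 N at the grip turns it.
- lever_pivot (a point): Axis of the cam lever, 52 mm above the bench, 63 mm from the clamp's origin along x when the jaw is closed; moves with the jaw. The handle turns in the clamp's y-z plane through this point.
- lever_tip (a point): Centre of the black barrel grip (24 mm diameter, 20 mm long along the clamp's x, flat ends) at the end of the lever's 12 mm steel rod, 90 mm from the pivot.
- cell: Loose flow cell, a steel plate between two white plastic plates: 40 mm (x) by 58 mm (y) by 46 mm high, two dark port stubs 5 mm high on top; about 0.3 kg. Origin: centre of its underside. In the clamp its axes lie along the clamp's: only its narrow ends (58 mm apart, across y) are free; its broad faces (40 mm apart, across x) face the jaws.
- pad_top (a point): Centre of the top of a black rubber pad, 130 by 130 mm and 4 mm thick, fixed on the bench.
- rack: Aluminium rack fixed to the bench: floor 70 mm (x) by 84 mm (y), 8 mm thick, an upright end plate 8 mm thick at each y end, 68 mm apart inside, tops 73 mm above the bench; open on both x sides. Origin: on the bench under its centre. The cell's length goes along the rack's y; the plates stand 19 mm above the cell, so hold it across its 40 mm width.
- rack_bay (a point): Centre of the rack's floor between the end plates, 8 mm above the bench; axes as the rack's.
- bottle: Bystander: amber bottle, 60 mm diameter, 150 mm high; origin under its centre.
- jar: Bystander: white jar, 64 mm diameter, 85 mm high; origin under its centre.
- beaker: Bystander: glass beaker, 68 mm diameter, 85 mm high; origin under its centre.
Not all that is in view belongs to the job. Of the things shaped like the vise, the steel one is meant.

How it is judged:
On the way, in this order (a step that is already met when the one before it is completed fails the run):
1. the cam lever is flipped over (past 1.5 rad) with the jaw still closed (value of joint lever above 1.5 rad and value of joint jaw below 0.02 m), for 0.1 s.
2. the jaw is slid back by more than 35 mm (value of joint jaw above 0.035 m), for 0.1 s.
3. the cell stands upright on the pad, within 45 mm of its middle, let go and at rest (horizontal distance between cell and pad_top below 0.045 m and z of cell in the frame of pad_top below 0.004 m and linear speed of cell below 0.02 m/s and contact force between the fingers and cell below 0.1 N and angle between cell's own z axis and vertical below 0.1 rad), for 0.2 s.
At the end, for the whole second after the job is handed in: The cell stands upright (0.1 rad), at rest and let go on the rack floor (4 mm) between the end plates, centred within 14 mm across the open sides and 8 mm along, its length along the rack y within 0.35 rad; the lever is still past 1.4 rad and the jaw over 35 mm back (x of cell in the frame of rack_bay between -0.014 and 0.014 m and y of cell in the frame of rack_bay between -0.008 and 0.008 m and z of cell in the frame of rack_bay between -0.003 and 0.004 m and angle between the y axis of cell and the y axis of rack, either way round below 0.35 rad and linear speed of cell below 0.02 m/s and contact force between the fingers and cell below 0.1 N and angle between cell's own z axis and vertical below 0.1 rad and value of joint lever above 1.4 rad and value of joint jaw above 0.035 m); the robot touches nothing.
It fails at once if the bottle is moved by more than 30 mm or tipped (distance of bottle from where it was at the start of the episode above 0.03 m or angle between bottle's own z axis and vertical above 0.4 rad).
It fails at once if the jar is moved by more than 30 mm or tipped (distance of jar from where it was at the start of the episode above 0.03 m or angle between jar's own z axis and vertical above 0.4 rad).
It fails at once if the beaker is moved by more than 30 mm or tipped (distance of beaker from where it was at the start of the episode above 0.03 m or angle between beaker's own z axis and vertical above 0.4 rad).
It fails at once if the cell is tipped over (angle between cell's own z axis and vertical above 0.8 rad).
It fails at once if the cell is dropped or rammed into the rack: it moves faster than 0.4 m/s within 20 mm of the bay's floor (horizontal distance between cell and rack_bay below 0.04 m and z of cell in the frame of rack_bay below 0.02 m and linear speed of cell above 0.4 m/s).
It also fails if it takes over 72 s, if anything falls off the work surface, if the arm or the gripper's body presses on something with over 40 N, if the wrist force passes 120 N, or if a joint passes its speed limit or range.

### The arm

A 6-joint arm with a two-finger parallel gripper is mounted at the origin on the work surface. World frame = base frame: x ahead of the robot, y to its left, z up, the work surface at z = 0. Lengths are in m, angles in rad, forces in N, time in s.
With the tool pointing down it reaches from about 0.275 to 0.75 m from the base axis. Payload 10.2 kg.
Tool frame: the origin (TCP) lies midway between the tips of the shut fingers; the grasp point (between the pads) lies 19 mm behind it (env.hold_point_z is the distance from the TCP to the grasp point, in m); z points along the fingers, y is the line along which they close (so a half turn about z gives the same grasp; the last joint's range is limited). The gripper opens to 85 mm and grips with 20 to 120 N. Pads are 22 mm wide; open, the fingers measure 114 mm over their backs; the gripper's body (76 mm by 85 mm) begins 54 mm behind the grasp point. The pads swing forward as they close: fully open they stand 13 mm farther back than shut.
Start: joints at [-1.45, 0.313, 1.498, -0, 1.331, -0.223], TCP at [0.177, -0.494, 0.231] pointing down, gripper open.
Joint ranges: [-2.94, 2.94], [-0.97, 2.17], [0.19, 2.56], [-1.23, 4.37], [0.02, 3.11], [-2.88, 2.88]. Speed limits (rad/s): [2.39, 2.39, 3.01, 3.14, 3.14, 3.14].

### API

Orientations are given as a unit quaternion [x, y, z, w].
In Python, from bench import env, kinematics, monitor, eyes, job gives the robot as it stands. The module is installed in compiled form; this text tells all that it offers. Calls block until the motion is done:
- env.reach(position, orientation): joint-space move of the TCP to a pose.
- env.movel(position, velocity=0.15, frame=None, guard=None): straight line of the TCP; frame=None keeps the orientation; velocity is the mean speed in m/s. With guard (N) it stops when the force on the tool has changed by that much, and returns True; else False.
- env.set_joints(angles): joint-space move.
- env.release() and env.close_gripper(effort=None): open the fingers fully, or close them until they stop; effort is the grip in N (None keeps the last).
- env.hold(seconds).
- kinematics.ik(position, orientation): joint angles nearest the present ones, or None.
- monitor.sense(): the state.
- eyes.grab_frame(name): name is "side" or "top"; returns a dict with "frame" (400x640x3 uint8, red, green, blue), "mtx" (3x3 intrinsics, pixels), "k1" (the pictures are not rectified: a ray, as slopes to the right and down, at radius r is drawn at 1 + k1 r^2 times it, then the intrinsics apply), "view" (4x4, takes a point from world to camera coordinates). Camera axes: x right, y down, z forward; pixel columns grow to the right and rows downward; lengths in m; the calibration is good to about 2 mm. A picture is of the moment at which its call begins. There is no depth.
A pose or a line that the arm cannot do raises env.MotionError and nothing moves.
- job.hand_in(): hands the job in; it is judged then, once.
The state is a dict: "clock": time; "joints": joint angles; "qvel": joint speeds; "joint_efforts": joint torques, N m; "position": TCP position; "ee_rot": TCP orientation; "contact_force": force on the tool from outside, world axes, zero at the start; "ft_torque": the same for the moment, N m; "finger_gap": opening from 0.0 (shut) to 1.0 (fully open); "gripper_force": force on a finger pad.
Only numpy, scipy, OpenCV 4.12 (cv2) and the standard library are available. Lean on these libraries where they do the work, as an engineer would, in place of code of your own. Each camera call takes 0.05 s, during which the arm holds its last target. There are 200 camera calls.

## Working session

There is one attempt and no reset: what is moved stays moved. The work goes in short steps, each a Python script; the robot and the scene stay as the last script left them, time stands still between calls to the robot, and variables do not carry over. Pictures are saved under pics/ and viewed, at most 10 in all, crops included, and the job is handed in when it is done.

```bash
mkdir -p pics; python3 - <<'E'
from bench import env,kinematics,monitor,eyes
import cv2,numpy as np,pickle
d={}
for n in("top","side"):
    f=eyes.grab_frame(n);d[n]=f
    cv2.imwrite(f"pics/{n}0.png",cv2.resize(f["frame"][:,:,::-1],(800,500),interpolation=cv2.INTER_CUBIC))
    print(n,f["mtx"].tolist(),f["k1"],np.round(f["view"],4).tolist())
pickle.dump(d,open("f0.pkl","wb"))
s=monitor.sense();print(s["clock"],s["ee_rot"],env.hold_point_z)
E
```

```text
top [[385.7270601722888, 0.0, 325.08015859754664], [0.0, 385.7270601722888, 193.54381724038458], [0.0, 0.0, 1.0]] -0.04705264347239435 [[0.008, -0.9998, -0.0178, 0.0123], [-0.998, -0.0068, -0.0621, 0.5156], [0.062, 0.0183, -0.9979, 0.9637], [0.0, 0.0, 0.0, 1.0]]
side [[371.9807051679494, 0.0, 321.4077013346586], [0.0, 371.9807051679494, 195.61510016803214], [0.0, 0.0, 1.0]] -0.058183736102135813 [[-0.9324, -0.3611, 0.0168, 0.4724], [-0.2095, 0.5017, -0.8393, 0.1739], [0.2946, -0.7861, -0.5434, 0.8167], [0.0, 0.0, 0.0, 1.0]]
0.1 [ 9.85263293e-01  1.71043598e-01  2.83777648e-05 -5.74875583e-04] 0.0187
```

View pics/top0.png

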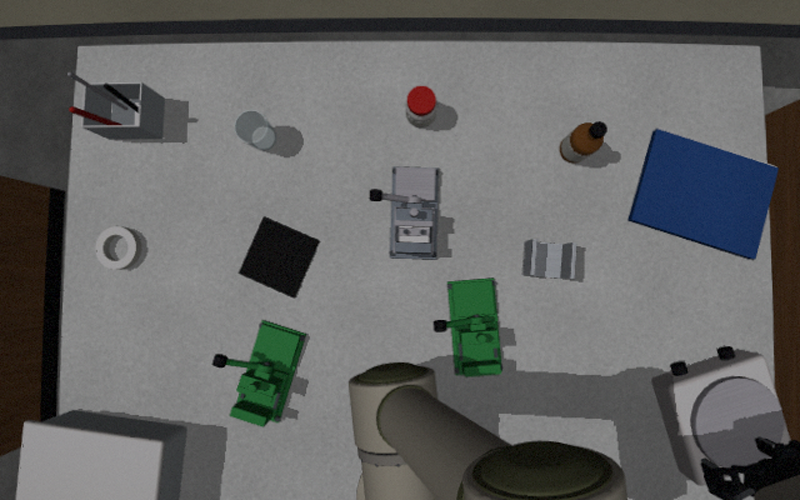

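View pics/side0.png

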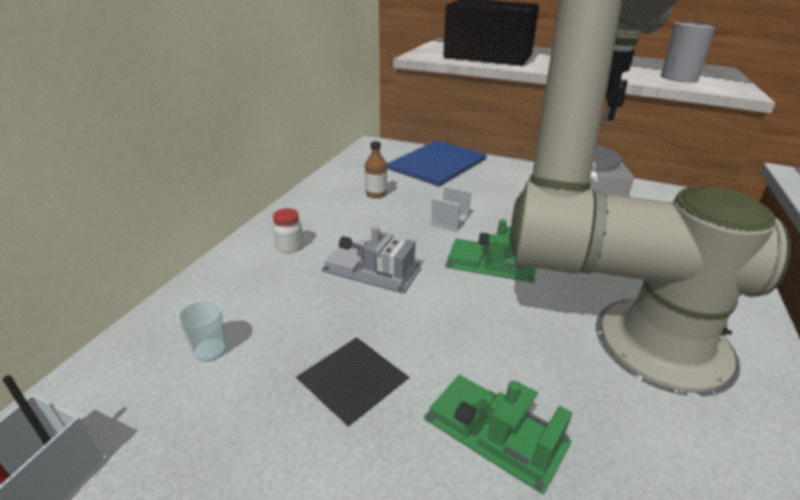

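The top view shows the steel vise at about (415,213), with its +x up the image and its lever to the left (+y). The pad is at (280,257) and the rack at (553,259). The jar (421,105), beaker (255,130) and bottle (582,140) are clear of the work. The green vises are distractors. Next I'll zoom in on the vise and rack.

```bash
cat > h.py <<'E'
import numpy as np,cv2
from scipy.spatial.transform import Rotation as R
def ray(f,uv):
    K=f["mtx"];d=np.array([(uv[0]-K[0,2])/K[0,0],(uv[1]-K[1,2])/K[1,1]]);u=d.copy()
    for _ in range(20): u=d/(1+f["k1"]*(u@u))
    V=f["view"];return -V[:3,:3].T@V[:3,3],V[:3,:3].T@np.r_[u,1]
def plane(f,uv,z):
    o,d=ray(f,np.asarray(uv,float));return o+d*(z-o[2])/d[2]
def proj(f,P):
    V=f["view"];c=V[:3,:3]@P+V[:3,3];u=c[:2]/c[2];u=u*(1+f["k1"]*(u@u));K=f["mtx"];return np.array([K[0,0]*u[0]+K[0,2],K[1,1]*u[1]+K[1,2]])
E
python3 - <<'E'
import pickle;from h import *
d=pickle.load(open("f0.pkl","rb"));t=d["top"];s=d["side"]
z=lambda f,x,y,w,h,k:cv2.resize(f["frame"][y:y+h,x:x+w,::-1],None,fx=k,fy=k,interpolation=cv2.INTER_CUBIC)
a=z(t,290,128,68,84,7);b=z(t,414,186,60,42,5)
im=np.zeros((588,476+300,3),np.uint8);im[:588,:476]=a;im[:210,476:]=b
im[220:220+5*60,476:]=z(s,340,145,60,60,5)
cv2.imwrite("pics/z0.png",im)
for n,f in d.items():
    g=f["frame"];m=(g.max(2)<60).astype(np.uint8)
    cs,_=cv2.findContours(m,cv2.RETR_EXTERNAL,cv2.CHAIN_APPROX_NONE)
    for c in cs:
        r=cv2.minAreaRect(c)
        if 800<cv2.contourArea(c)<6000: print(n,r,cv2.contourArea(c), [np.round(plane(f,p,.004),4) for p in cv2.approxPolyDP(c,6,True)[:,0]])
        M=cv2.moments(c)
E
```

```text
top ((538.822021484375, 338.3791809082031), (97.7990951538086, 28.77630043029785), 85.50284576416016) 960.0 [array([ 0.2758, -0.5423,  0.004 ]), array([ 0.2279, -0.4872,  0.004 ]), array([ 0.0583, -0.541 ,  0.004 ]), array([ 0.0299, -0.5775,  0.004 ]), array([ 0.2126, -0.5182,  0.004 ]), array([ 0.2454, -0.5289,  0.004 ]), array([ 0.2529, -0.5603,  0.004 ])]
top ((214.51332092285156, 298.2992248535156), (38.753787994384766, 77.30411529541016), 17.300525665283203) 829.0 [array([0.3481, 0.3111, 0.004 ]), array([0.3211, 0.2327, 0.004 ]), array([0.2495, 0.2625, 0.004 ]), array([0.2742, 0.3018, 0.004 ]), array([0.2659, 0.3381, 0.004 ]), array([0.259 , 0.2963, 0.004 ]), array([0.231 , 0.2984, 0.004 ]), array([0.2534, 0.3248, 0.004 ]), array([0.2427, 0.3507, 0.004 ]), array([0.2308, 0.3114, 0.004 ]), array([0.2227, 0.3347, 0.004 ]), array([0.2187, 0.2801, 0.004 ]), array([0.1755, 0.2871, 0.004 ]), array([0.1761, 0.3677, 0.004 ]), array([0.1447, 0.3022, 0.004 ]), array([0.1504, 0.2738, 0.004 ]), array([0.3264, 0.2225, 0.004 ])]
top ((223.110595703125, 205.2486572265625), (49.24394607543945, 
[... 669 characters left out ...]
022, 0.3381, 0.004 ]), array([0.4574, 0.3558, 0.004 ]), array([0.4087, 0.2553, 0.004 ])]
side ((629.9512329101562, 207.24461364746094), (118.81874084472656, 25.75417137145996), 79.17698669433594) 1023.0 [array([-0.3651, -0.8405,  0.004 ]), array([-0.3196, -0.7216,  0.004 ]), array([-0.3443, -0.5125,  0.004 ]), array([-0.2471, -0.2656,  0.004 ]), array([-0.2493, -0.1143,  0.004 ]), array([-0.3749, -0.5582,  0.004 ])]
side ((391.8360595703125, 24.303272247314453), (73.24341583251953, 49.16090393066406), 5.19442892074585) 3292.5 [array([ 2.0105e+00, -5.4070e+00,  4.0000e-03]), array([ 1.0885, -2.2597,  0.004 ]), array([ 0.6007, -2.5283,  0.004 ]), array([ 1.0320e+00, -6.3712e+00,  4.0000e-03])]
```

View pics/z0.png

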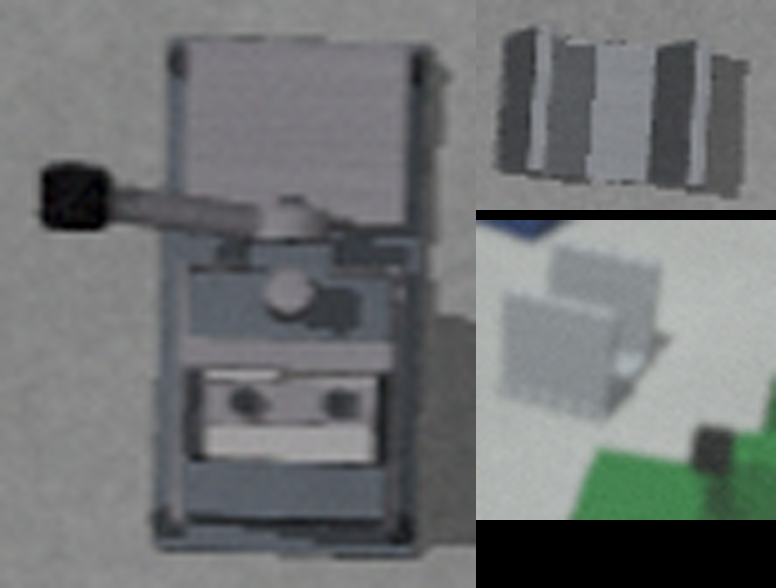

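The zoom shows:
- **Vise crop:** knob at (290,287), port stubs at (248,400) and (342,402), barrel at (74,198), and the base edges.
- **Rack crop:** top strips of the end plates, left from (543,27) to (537,170) and right from (703,42) to (697,183).

Next I'll turn these into positions.

```bash
python3 - <<'E'
import pickle;from h import *
d=pickle.load(open("f0.pkl","rb"));t=d["top"];s=d["side"]
V=lambda u,v,z:plane(t,((u+.5)/7-.5+290,(v+.5)/7-.5+128),z)
Q=lambda u,v,z:plane(t,((u-476+.5)/5-.5+414,(v+.5)/5-.5+186),z)
def pr(n,*p):print(n,*[np.round(x[:2],4) for x in p])
a=lambda p,q:np.degrees(np.arctan2(*(q-p)[[1,0]]))
s1,s2=V(342,402,.075),V(248,400,.075);pr("stubs",s1,s2,(s1+s2)/2);print(a(s1,s2)-90)
k=V(290,287,.109);pr("knob",k);b=V(74,198,.1036);pr("barrel",b)
c=[V(157,548,.012),V(175,40,.012),V(412,552,.012),V(432,45,.012)];pr("base",*c);print(a(c[0],c[1]),a(c[2],c[3]))
j=[V(187,462,.076),V(385,463,.076),V(186,515,.076),V(386,518,.076)];pr("fix",*j);print(a(j[1],j[0])-90)
l=[V(187,341,.079),V(393,343,.079),V(187,370,.079),V(393,372,.079)];pr("lip",*l)
w=[V(205,424,.07),V(376,426,.07),V(205,459,.07),V(376,462,.07)];pr("white",*w)
q=[Q(543,27,.073),Q(537,170,.073),Q(703,42,.073),Q(697,183,.073)]
pr("rack",*q,sum(q)/4);print(a(q[1],q[0]),a(q[3],q[2]),a(q[2],q[0])-90,a(q[3],q[1])-90)
# floor bright: bbox
q=[Q(597,42,.008),Q(592,180,.008),Q(655,45,.008),Q(649,182,.008)];pr("floor",*q);print(a(q[1],q[0]))
for n,uv,z in(("jar",(421,100),.085),("bottle",(597,130),.15),("beaker",(250,122),.085)):pr(n,plane(t,np.array(uv)*.8,z))
E
```

```text
stubs [ 0.5325 -0.0167] [0.533  0.0154] [ 0.5328 -0.0007]
-0.8515000397365924
knob [0.5676 0.0012]
barrel [0.5977 0.0733]
base [0.4841 0.0492] [0.6714 0.0445] [ 0.4833 -0.0435] [ 0.6699 -0.0501]
-1.4431928201580198 -2.036971105234824
fix [0.5116 0.036 ] [ 0.5117 -0.0315] [0.4935 0.0361] [ 0.493  -0.0319]
0.10299001519059914
lip [0.5527 0.0362] [ 0.5524 -0.0339] [0.5428 0.0361] [ 0.5425 -0.0339]
white [0.5251 0.0302] [ 0.5248 -0.0285] [0.513  0.0301] [ 0.5124 -0.0286]
rack [ 0.5197 -0.2286] [ 0.4515 -0.2252] [ 0.5131 -0.3053] [ 0.4458 -0.3016] [ 0.4825 -0.2651]
-2.83908487391956 -3.1494174944507725 -4.9621369951924095 -4.277566549215706
floor [ 0.5168 -0.2722] [ 0.4463 -0.269 ] [ 0.5155 -0.302 ] [ 0.4455 -0.2981]
-2.5994615366187652
jar [ 0.7861 -0.0113]
bottle [ 0.7097 -0.3252]
beaker [0.743 0.321]
```

```bash
cat >> h.py <<'E'
from bench import env,kinematics,monitor,eyes,job
O=np.array([.5328,.0005,0]);VY=np.radians(-1.2);RACK=np.array([.4825,-.2651]);RY=np.radians(-3.7);PAD=np.array([.4837,.2799])
def vise(x,y,z):return O+R.from_euler("z",VY).apply([x,y,z])
def down(phi):
    """tool down, closing line along world direction phi (mod pi); returns candidates"""
    return [np.array([np.cos(a/2),np.sin(a/2),0,0]) for a in (phi+np.pi/2,phi-np.pi/2)]
def q_best(p,phi):
    j0=np.array(monitor.sense()["joints"]);c=[]
    for q in down(phi):
        j=kinematics.ik(list(p),list(q))
        if j is not None:c.append((np.abs(np.array(j)[5]),q,j))
    return min(c,key=lambda a:a[0])
H=env.hold_point_z
def tcp(p):return list(np.asarray(p)-[0,0,H])
def st():
    s=monitor.sense();print(round(s["clock"],2),np.round(s["position"],4),np.round(s["contact_force"],1),"gap",round(s["finger_gap"],3),"gf",np.round(s["gripper_force"],1))
E
python3 - <<'E'
import pickle;from h import *
d=pickle.load(open("f0.pkl","rb"));s=d["side"]
S=lambda u,v,z:plane(s,((u-476+.5)/5-.5+340,(v-220+.5)/5-.5+145),z)[:2]
q=[S(503,292,.073),S(612,312,.073),S(550,245,.073),S(662,262,.073)];print("rack side",np.round(q,4).tolist(),np.mean(q,0))
for n,p,phi in(("lev",vise(.063,.0737,.1),VY),("lev2",vise(.063,-.0737,.1),VY),("knob",vise(.034,0,.09),VY+np.pi/2),("cell",vise(0,0,.04),VY+np.pi/2),("pad",[*PAD,.03],VY+np.pi/2),("padx",[*PAD,.03],VY),("rack",[*RACK,.02],RY)):
    r=q_best(p,phi);print(n,np.round(r[2],2),r[1].round(2))
E
```

```text
rack side [[0.5197, -0.2248], [0.4528, -0.2258], [0.5125, -0.2973], [0.4417, -0.3019]] [ 0.48169152 -0.26245842]
lev [-0.07  0.6   1.42 -0.    1.12 -0.05] [0.71 0.7  0.   0.  ]
lev2 [-0.32  0.6   1.43 -0.    1.12 -0.3 ] [0.71 0.7  0.   0.  ]
knob [-0.21  0.55  1.54 -0.    1.05  1.38] [ 1.   -0.01  0.    0.  ]
cell [-0.22  0.56  1.68 -0.    0.9   1.37] [ 1.   -0.01  0.    0.  ]
pad [ 0.31  0.62  1.61 -0.    0.92 -1.23] [0.01 1.   0.   0.  ]
padx [ 0.31  0.62  1.61 -0.    0.92  0.34] [0.71 0.7  0.   0.  ]
rack [-0.72  0.62  1.64 -0.    0.88 -0.65] [0.73 0.68 0.   0.  ]
```

```bash
sed -i 's/-.2651/-.2645/;s/-3.7/-4.0/' h.py; python3 - <<'E'
from h import *
P=lambda th,r=.09:tcp(vise(.063,r*np.sin(th),.052+r*np.cos(th)))
a0=np.radians(55);p=P(a0);q=list(q_best(p,VY)[1])
env.reach([p[0],p[1],.22],q);st()
print(env.movel(p,velocity=.12,guard=15));st()
env.close_gripper(effort=20);st()
for th in np.linspace(a0,-np.radians(55.5),11)[1:]:
    if env.movel(P(th),velocity=.12,guard=40):print("guard",th);break
st()
f=eyes.grab_frame("top")["frame"];g=eyes.grab_frame("side")["frame"]
im=np.hstack([cv2.resize(f[110:230,260:390,::-1],(390,360)),cv2.resize(g[150:250,240:360,::-1],(400,360))]);cv2.imwrite("pics/lev.png",im)
E
```

```text
2.6 [0.5974 0.0721 0.22  ] [-0.6 -0.3  0.6] gap 0.999 gf 0.0
False
3.88 [0.5977 0.0729 0.0857] [ 0.8 -0.6  0.6] gap 1.0 gf 0.0
4.48 [0.5973 0.073  0.085 ] [-1.6  0.9  1.4] gap 0.228 gf 26.8
7.4 [ 0.5945 -0.0754  0.0844] [ 1.2 -5.6  2.5] gap 0.228 gf 28.4
```

View pics/lev.png

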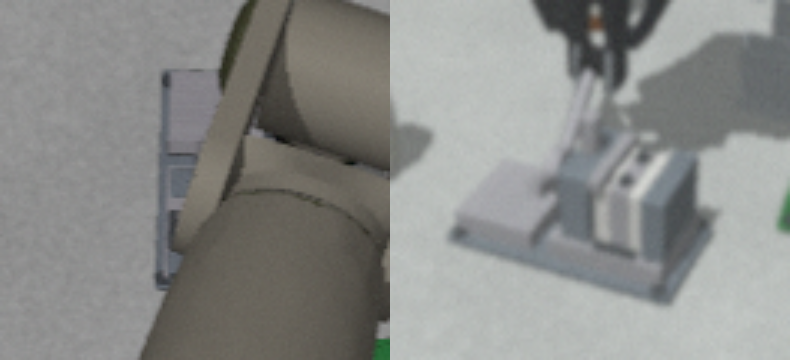

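The side view shows the gripper holding the barrel with the lever over on the −y side. Next I'll release it and slide the jaw.

```bash
python3 - <<'E'
from h import *
env.release();p=monitor.sense()["position"]
env.movel([p[0],p[1],.18],velocity=.2)
k=tcp(vise(.034,0,.1015));q=list(q_best(k,VY+np.pi/2)[1])
env.reach([k[0],k[1],.17],q)
print(env.movel(k,velocity=.12,guard=15));st()
env.close_gripper(effort=30);st()
e=tcp(vise(.034+.046,0,.1015));print(env.movel(e,velocity=.06,guard=20));st()
f=eyes.grab_frame("side")["frame"]
cv2.imwrite("pics/jaw.png",cv2.resize(f[150:250,240:360,::-1],(480,400)))
E
```

```text
False
11.14 [ 5.673e-01 -3.000e-04  8.350e-02] [-0.2  0.7  0.2] gap 1.003 gf 0.0
11.78 [5.669e-01 2.000e-04 8.300e-02] [-1.3  3.8  2.9] gap 0.178 gf 29.4
True
12.53 [ 0.6107 -0.0009  0.083 ] [-2.5  0.7  7. ] gap 0.173 gf 29.8
```

View pics/jaw.png

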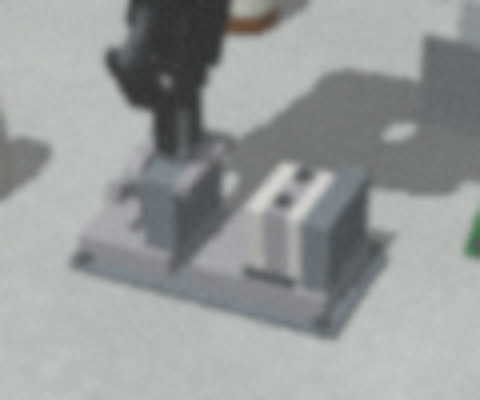

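The jaw is back by about 44 mm and the cell is standing free on the deck. Next I'll lift the cell and set it on the pad.

```bash
python3 - <<'E'
from h import *
env.release();p=monitor.sense()["position"];env.movel([p[0],p[1],.17],velocity=.2)
c=tcp(vise(0,0,.053));q=list(q_best(c,VY+np.pi/2)[1])
env.movel([c[0],c[1],.15],velocity=.25,frame=None)
print(env.movel(c,velocity=.1,guard=12));st()
env.close_gripper(effort=40);st()
env.movel([c[0],c[1],c[2]+.09],velocity=.12);st()
env.reach([*PAD,c[2]+.09],q)
z=c[2]-.020
env.movel([*PAD,z+.02],velocity=.15)
print(env.movel([*PAD,z-.003],velocity=.03,guard=5));st()
env.release();env.hold(.2);st()
s=monitor.sense();print(s["position"].tolist() if hasattr(s["position"],"tolist") else s["position"],s["ee_rot"])
p=s["position"];env.movel([p[0],p[1],.16],velocity=.2)
f=eyes.grab_frame("side")["frame"];cv2.imwrite("pics/pad.png",cv2.resize(f[180:350,200:400,::-1],(600,510)))
E
```

```text
False
15.63 [5.332e-01 5.000e-04 3.490e-02] [-0.  -0.  -0.7] gap 1.0 gf 0.0
16.01 [5.331e-01 5.000e-04 3.480e-02] [-1.9  0.1  5.3] gap 0.669 gf 44.4
16.91 [0.5322 0.0006 0.1233] [ 0.2 -0.3 -3.5] gap 0.676 gf 44.8
True
19.38 [0.4836 0.2798 0.0148] [-0.1 -1.   4.6] gap 0.669 gf 45.6
19.98 [0.4828 0.2796 0.0142] [-0.3  0.1 -0.5] gap 0.996 gf 0.0
[0.48283888792561275, 0.2796107188898328, 0.01417739407484915] [ 9.99944822e-01 -1.04331144e-02 -1.15181574e-03  4.19809366e-04]
```

View pics/pad.png

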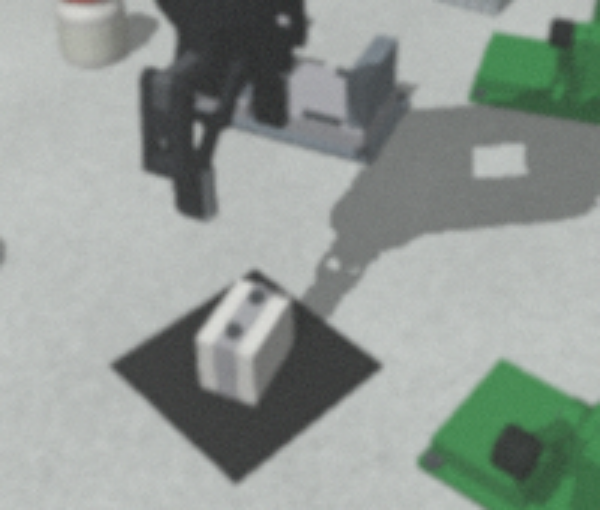

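The cell stands upright near the middle of the pad, released. Next I'll regrasp it across the broad faces and hover over the rack.

```bash
python3 - <<'E'
from h import *
g=[.4832,.2797,.0173];q=list(q_best(g,VY)[1])
env.reach([*g[:2],.16],q)
print(env.movel(g,velocity=.1,guard=8));st()
env.close_gripper(effort=40);env.hold(.1);st()
env.movel([*g[:2],.18],velocity=.15);st()
r=[*RACK,.18];q=list(q_best(r,RY)[1]);env.reach(r,q)
env.movel([*RACK,.105],velocity=.15);env.hold(.3);st()
import pickle
d={n:eyes.grab_frame(n) for n in("side","top")};pickle.dump(d,open("f1.pkl","wb"))
a=cv2.resize(d["side"]["frame"][120:195,315:415,::-1],(600,450),interpolation=cv2.INTER_CUBIC)
cv2.imwrite("pics/hov.png",a)
E
```

```text
False
23.88 [0.4835 0.2798 0.0178] [-0.1  0.2  0.8] gap 1.002 gf 0.0
24.47 [0.4833 0.2798 0.0175] [-0.8 -0.2  4.5] gap 0.462 gf 42.1
25.7 [0.4828 0.2795 0.179 ] [-0.3 -0.  -4. ] gap 0.465 gf 41.3
28.62 [ 0.4827 -0.2647  0.1056] [-0.8 -0.2 -2.9] gap 0.463 gf 41.2
```

View pics/hov.png

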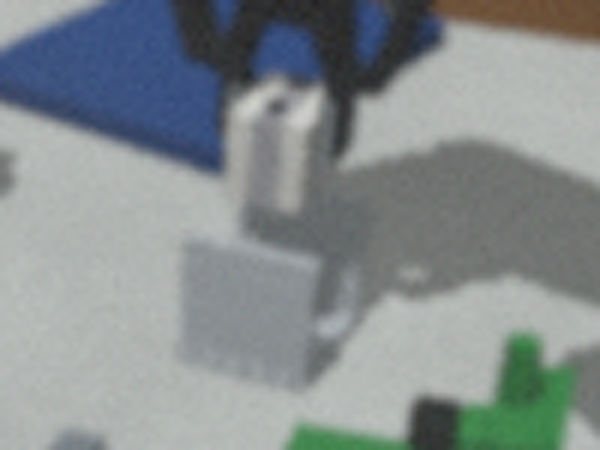

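The cell hangs over the rack, with its bottom +y corners near (240,207) and (297,213). The near plate's top corners are at (185,238) and (322,262). I'll compare these with the model's prediction.

```bash
python3 - <<'E'
import pickle;from h import *
s=pickle.load(open("f1.pkl","rb"))["side"]
rz=R.from_euler("z",RY);c=np.array([*RACK,0])
pp=lambda v:np.round(((proj(s,c+rz.apply(v))-[315,120])+.5)*6-.5,0)
for n,v in dict(cb_px=[.02,.029,.0923],cb_mx=[-.02,.029,.0923],ct_px=[.02,.029,.1383],ct_mx=[-.02,.029,.1383],pl_px=[.035,.042,.073],pl_mx=[-.035,.042,.073],bl_px=[.035,.042,0],bl_mx=[-.035,.042,0]).items():print(n,pp(v))
print("px per 5mm y",pp([0,.005,.09])-pp([0,0,.09]))
E
```

```text
cb_px [221. 197.]
cb_mx [298. 214.]
ct_px [227. 111.]
ct_mx [305. 127.]
pl_px [181. 236.]
pl_mx [315. 266.]
bl_px [174. 363.]
bl_mx [303. 395.]
px per 5mm y [-3.  4.]
```

```bash
python3 - <<'E'
from h import *
x,y=RACK[0],-.265
env.movel([x,y,.075],velocity=.05,guard=5);st()
hit=env.movel([x,y,.028],velocity=.05,guard=5);print(hit);st();s=monitor.sense();print(np.round(s["ft_torque"],2))
if not hit:
    print(env.movel([x,y,.0185],velocity=.025,guard=5));st();print(np.round(monitor.sense()["ft_torque"],2))
f=eyes.grab_frame("side")["frame"]
cv2.imwrite("pics/low.png",cv2.resize(f[120:195,315:415,::-1],(600,450),interpolation=cv2.INTER_CUBIC))
E
```

```text
29.47 [ 0.4826 -0.2651  0.0752] [-0.1  0.9 -2.8] gap 0.463 gf 41.2
False
30.56 [ 0.4827 -0.2651  0.0283] [ 0.3 -0.1 -3.2] gap 0.461 gf 41.2
[ 0.01 -0.05 -0.03]
True
30.9 [ 0.4827 -0.2651  0.0214] [-1.4  0.5  5.2] gap 0.462 gf 42.6
[ 0.11  0.22 -0.02]
```

View pics/low.png

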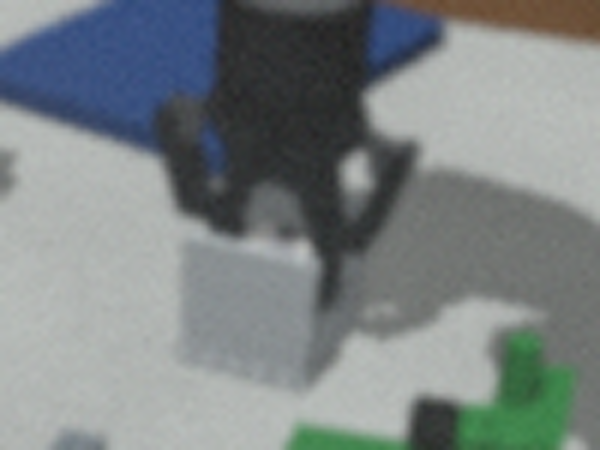

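The cell met the floor at TCP z = 0.0214, against 0.0213 predicted, and it sits between the plates. Next I'll release it, back off and take a final look.

```bash
python3 - <<'E'
from h import *
env.release();env.hold(.2);p=monitor.sense()["position"]
env.movel([p[0],p[1],.2],velocity=.12)
env.set_joints([-1.45,0.313,1.498,0,1.331,-0.223]);env.hold(.3);st()
f=eyes.grab_frame("top")["frame"]
a=cv2.resize(f[120:230,280:480,::-1],(800,440),interpolation=cv2.INTER_CUBIC);cv2.imwrite("pics/fin.png",a)
E
```

```text
35.03 [ 0.1776 -0.4939  0.2311] [ 0.5 -0.4 -0.4] gap 0.998 gf 0.0
```

View pics/fin.png

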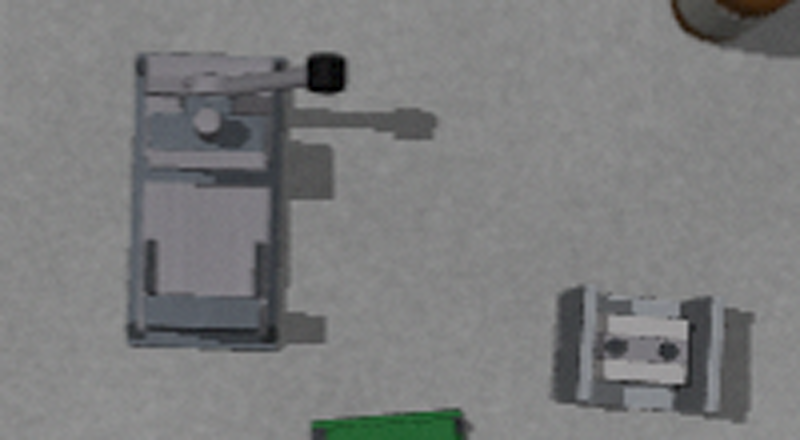

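The lever is over, the jaw is back, and the cell stands centred in the rack at (641,349).

```bash
python3 -c "
from bench import job
print(job.hand_in())"
```

```text
the job is handed in; nothing more can be done
None
```

I handed the job in at about 35 s, and the hand-in returned no verdict: the final picture shows the lever over, the jaw back and the cell upright and let go in the rack, and I saw no sign that the bottle, jar or beaker was touched.

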